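Feel out the medium suspension buffer and fit it to the swingarm

ROBOT

A 6-joint arm with a two-finger parallel gripper is mounted at the origin on the work surface. World frame = base frame: x ahead of the robot, y to its left, z up, the work surface at z = 0. Lengths are in m, angles in rad, forces in N, time in s.
With the tool pointing down it reaches from about 0.4 to 0.825 m from the base axis. Payload 7 kg.
Tool frame: the origin (TCP) lies on the centre line of the jaws, within the pads' length; the fingertips stand 14 mm ahead of it and the grasp point (between the pads) lies 5 mm behind it; z points along the fingers, x is the direction in which the jaws open and shut, and the axes are right-handed (so a half turn about z gives the same grasp; the last joint's range is limited). The gripper opens to 85 mm and grips with 20 to 120 N. Pads are 22 mm wide; open, the fingers measure 114 mm over their backs; the gripper's body (76 mm by 85 mm) begins 54 mm behind the grasp point. The pads swing forward as they close: fully open they stand 13 mm farther back than shut.
Start: joints at [-0.925, 0.359, 0.012, 0, -1.224, -0.288], TCP at [0.236, -0.632, 0.245] pointing down, gripper open.
Joint ranges: [-3.07, 3.07], [-1.43, 2.12], [-1.02, 1.25], [-3.03, 1.67], [-3.05, -0], [-3.03, 3.03]. Speed limits (rad/s): [2.39, 2.39, 3.01, 3.14, 3.14, 3.14].

INTERFACE

Orientations are given as a 3x3 rotation matrix whose columns are the frame's x, y, z axes.
In Python, from rig import env, cams, workorder gives the robot as it stands. The module is installed in compiled form; this text tells all that it offers.
- The arm moves only by the shell command python3 -m jog 'ROWS' [OPENING] [FORCE]. ROWS is text: rows parted by semicolons, each of 6 numbers parted by spaces: the shift along the world's x, y, z in mm, then the turn, a rotation vector about the world's x, y, z in degrees. A call has 1 to 8 rows; each row is the pose to reach, as a shift and turn from the pose measured when the call began; what a row does not reach only later rows make up. A row lasts 1/10 s, in which the tool goes at most 50 mm and 8.59 degrees, less where a joint would pass 70% of its speed; a pose out of reach is approached as far as the arm can. A call with a gripper value outside its range is refused whole. OPENING is the opening, from 0 (shut) to 1 (fully open), set as the call begins (- or left out, the last holds). The fingers move at their own pace and stop on an object; FORCE is the grip in N (left out, the last holds). Time passes only in rows, so rows that repeat a pose let the fingers close. It gives the time, the measured TCP pose, the force and the opening at its end, in the units of the state.
- env.read_state(): the state, without advancing time (a new reading comes with each control period).
- cams.read_camera(name): name is "scene" or "top"; returns the picture (384x512x3 uint8, blue, green, red); there is no depth.
- cams.camera_model(name): a dict with "fx", "fy", "cx", "cy" (pixels), "k1" (the pictures are not rectified: a ray, as slopes to the right and down, at radius r is drawn at 1 + k1 r^2 times it, then the intrinsics apply), "position" and "orientation" of the camera in the world. Camera axes: x right, y up, looking along -z (the intrinsics and any distortion apply to the point x, -y, -z); pixel columns grow to the right and rows downward; lengths in m; the calibration is good to about 2 mm. A picture is of the moment at which its call begins. camera_model takes no time and is no camera call.
- workorder.job_done(): hands the job in, once; it reports no verdict.
The state is a dict: "time_s": time; "joint_positions": joint angles; "dq": joint speeds; "joint_torque": joint torques, N m; "tcp_pos": TCP position; "ee_rot": TCP orientation; "force": force on the tool from outside, world axes, zero at the start; "wrist_torque": the same for the moment, N m; "gripper_width": opening from 0.0 (shut) to 1.0 (fully open).
Only numpy, scipy, OpenCV 4.12 (cv2) and the standard library are available. Lean on these libraries where they do the work, as an engineer would, in place of code of your own. Each camera call takes 0.05 s, during which the arm holds its last target.

TASK

The three suspension buffers in the yellow tray look alike, but one is soft, one medium and one hard: feel for the medium one by pressing the rubbers about 5 mm down with the closed fingertips, never as far as 10 mm, and press that one too. Lay it on the mat, let go, take it again by its long sides and set it, without dropping it, rubber up and fully home in the steel pocket of the swingarm, then press its rubber about 5 mm down once more to bed it in. Leave the other two in their lanes and do not knock the oil bottle about.

Things in the scene. Friction and masses are not known exactly. Their poses are not given: they have to be found in the camera images.
- buffer_a: one of three look-alike buffers: aluminium carrier 66 (its x) x 40 (y) x 20 mm high, on it a black stepped rubber, 54 x 34 mm at its foot, flat crown 36 x 32 mm; 46 mm high in all, 0.19 kg. Origin: centre of the underside, z up. Same either way round. Starts in any lane, rubber up. It is the soft, the medium or the hard one.
- buffer_b: one of three look-alike buffers: aluminium carrier 66 (its x) x 40 (y) x 20 mm high, on it a black stepped rubber, 54 x 34 mm at its foot, flat crown 36 x 32 mm; 46 mm high in all, 0.19 kg. Origin: centre of the underside, z up. Same either way round. Starts in any lane, rubber up. It is the soft, the medium or the hard one.
- buffer_c: one of three look-alike buffers: aluminium carrier 66 (its x) x 40 (y) x 20 mm high, on it a black stepped rubber, 54 x 34 mm at its foot, flat crown 36 x 32 mm; 46 mm high in all, 0.19 kg. Origin: centre of the underside, z up. Same either way round. Starts in any lane, rubber up. It is the soft, the medium or the hard one.
- rubber_a (a joint): how far the rubber of buffer_a is pressed straight down, m: 0 free, 0.014 at its stop; it springs back. Only the rubber gives. Pressed 5 mm in, a soft rubber resists with about 3 N, a medium one 9 N, a hard one 20 N (0.5, 1.5, 3.4 N at first touch, rising evenly).
- rubber_b (a joint): how far the rubber of buffer_b is pressed straight down, m: 0 free, 0.014 at its stop; it springs back. Only the rubber gives. Pressed 5 mm in, a soft rubber resists with about 3 N, a medium one 9 N, a hard one 20 N (0.5, 1.5, 3.4 N at first touch, rising evenly).
- rubber_c (a joint): how far the rubber of buffer_c is pressed straight down, m: 0 free, 0.014 at its stop; it springs back. Only the rubber gives. Pressed 5 mm in, a soft rubber resists with about 3 N, a medium one 9 N, a hard one 20 N (0.5, 1.5, 3.4 N at first touch, rising evenly).
- tray: fixed yellow tray, 142 (its x) x 151 (y) x 46 mm high, walls and floor 4 mm. Three lanes along its x at y = -49, 0, +49 mm, each 134 x 45 mm inside, with one buffer about midway along each. Lane walls end 4 mm below the rubber crowns: no room for fingers at a buffer's long sides, some 30 mm of free lane at each end of it. Origin: centre of the underside, on the mat.
- swingarm: fixed cream bicycle swingarm lying flat on two wooden rests. Origin: on the mat straight below the middle of its buffer pocket; x along the pocket's length, y towards the pivot tube (78 mm off); the two stays run to -y, dropouts 245 mm off. Nothing around the pocket stands higher than the pocket's floor.
- pocket (a point): centre of the steel pocket's floor, 68 mm above the swingarm's origin, same axes. Inside 70 (x) x 44 mm (y) for a 66 x 40 buffer, either way round. End walls at x = +-35 mm, flared out 24 degrees from 15 mm up, rise 30 mm (10 over the carrier): no finger fits at the ends. Along the long sides only corner lips 10 mm long, 14 mm high: the middle 50 mm of each side is open for a finger.
- mat: fixed blue bench mat, 560 x 1100 x 3 mm, under everything, its top 3 mm above the bench; origin at the centre of its underside. Free for laying a buffer down midway between tray and swingarm, about 0.50 m ahead of the robot.
- lube: loose white oil bottle with red cap, 48 mm across, 135 mm tall; bystander, origin under its centre.
Mind the look-alikes: they are no part of the job. What is shaped like the buffer_b but brown is not meant.

How it is judged:
By the outcome, as a careful person would: the job done as asked, in the order asked, and still so for the second after the job is handed in, with the robot touching nothing.
It also fails if it takes over 72 s, if anything falls off the work surface, if the arm or the gripper's body presses on something with over 40 N, if the wrist force passes 120 N, or if a joint passes its speed limit or range.

## Working session

There is one attempt and no reset: what is moved stays moved. The work goes in short steps, Python scripts to look and compute and a shell command to move; the robot and the scene stay as the last step left them, time stands still between calls to the robot, and variables do not carry over. Pictures are saved under pics/ and viewed, and the job is handed in when it is done.

```bash
ls; mkdir -p pics; python3 - <<'E'
from rig import env,cams,workorder
import cv2
for n in("scene","top"):
    cv2.imwrite(f"pics/{n}0.png",cv2.resize(cams.read_camera(n),None,fx=1.5,fy=1.5))
    print(n,cams.camera_model(n))
s=env.read_state();print(s)
E
```

```text
pics
scene {'fx': 387.02297170830377, 'fy': 387.02297170830377, 'cx': 256.3726619687158, 'cy': 191.45979710630107, 'k1': -0.12056736488530803, 'position': array([1.10563484, 0.16211014, 0.54925142]), 'orientation': array([[-0.21394358, -0.5816962 ,  0.784766  ],
       [ 0.97678202, -0.11819555,  0.17868045],
       [-0.01118189,  0.80477285,  0.59347757]])}
top {'fx': 428.7323657304984, 'fy': 428.7323657304984, 'cx': 249.1642647027358, 'cy': 192.69637316828647, 'k1': -0.051431495202668875, 'position': array([0.34736538, 0.05120273, 0.9546082 ]), 'orientation': array([[ 0.02322854,  0.98513597, -0.17019857],
       [-0.9996084 ,  0.02554385,  0.01142623],
       [ 0.01560392,  0.1698665 ,  0.98534354]])}
{'time_s': 0.1, 'joint_positions': array([-9.24888312e-01,  3.59331288e-01,  1.11309385e-02, -3.08948316e-04,
       -1.22411094e+00, -2.88128002e-01]), 'dq': array([-0.00087144, -0.00099489,  0.00189517,  0.0005801 ,  0.00108552,
       -0.00204971]), 'joint_torque': array([-2.68434378e-03, -5.84764409e+01,  2.94109404e+01,  6.95460498e+00,
       -3.18443454e-03, -4.86748348e-06]), 'tcp_pos': array([ 0.23622444, -0.63186314,  0.24443842]), 'ee_rot': array([[-3.50096630e-01,  9.36713343e-01, -6.79850720e-04],
       [ 9.36712332e-01,  3.50097257e-01,  1.38466760e-03],
       [ 1.53505049e-03, -1.52057094e-04, -9.99998810e-01]]), 'force': array([-0.02512623,  0.25967639, -0.26026692]), 'wrist_torque': array([-0.00746394, -0.01575464, -0.00150671]), 'gripper_width': 1.0011410560423475}
```

View pics/scene0.png

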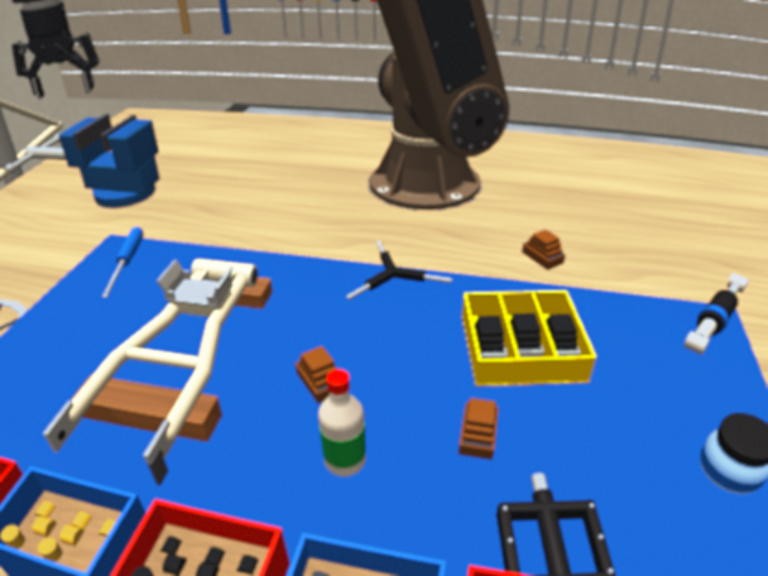

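View pics/top0.png

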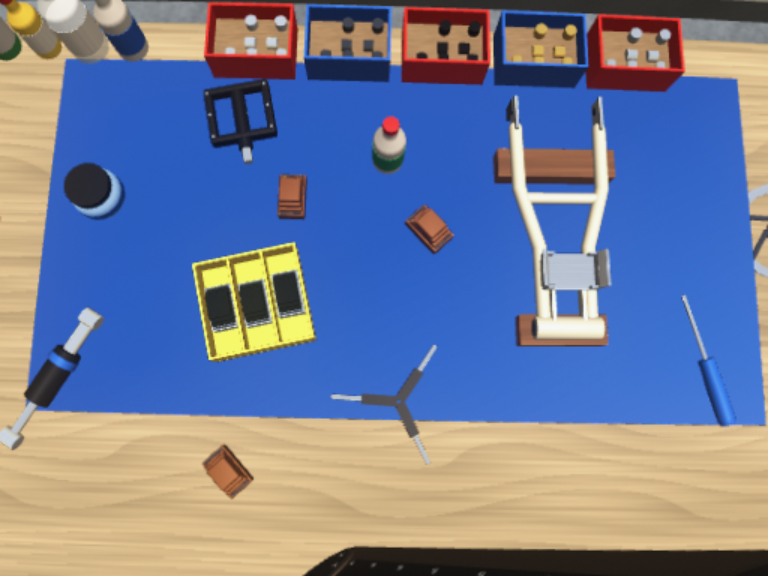

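```bash
cat > h.py <<'E'
import numpy as np,cv2
from rig import env,cams
def ray(n,uv):
    m=cams.camera_model(n);K=np.array([[m['fx'],0,m['cx']],[0,m['fy'],m['cy']],[0,0,1]])
    p=cv2.undistortPoints(np.float64(uv).reshape(-1,1,2),K,np.array([m['k1'],0,0,0]),None,None).reshape(-1,2) 
    d=np.c_[p[:,0],-p[:,1],-np.ones(len(p))]@m['orientation'].T
    return m['position'],d
def plane(n,uv,z):
    o,d=ray(n,uv);t=(z-o[2])/d[:,2];return o+d*t[:,None]
def proj(n,P):
    m=cams.camera_model(n);q=(np.atleast_2d(P)-m['position'])@m['orientation'];
    s=np.c_[q[:,0],-q[:,1]]/-q[:,2:3];s=s*(1+m['k1']*(s**2).sum(1,keepdims=True))
    return s*[m['fx'],m['fy']]+[m['cx'],m['cy']]
E
python3 - <<'E'
from h import *
for n in("scene","top"):
    im=cams.read_camera(n);cv2.imwrite(f"raw_{n}.png",im)
im=cv2.imread("raw_top.png");s=cv2.imread("raw_scene.png")
c=[im[155:250,120:220],im[150:240,335:425],s[185:260,300:405],s[165:215,100:185]]
cv2.imwrite("pics/tray.png",cv2.resize(c[0],None,fx=6,fy=6,interpolation=2))
cv2.imwrite("pics/pock.png",cv2.resize(c[1],None,fx=6,fy=6,interpolation=2))
cv2.imwrite("pics/trayS.png",cv2.resize(c[2],None,fx=7,fy=7,interpolation=2))
cv2.imwrite("pics/pockS.png",cv2.resize(c[3],None,fx=8,fy=8,interpolation=2))
hsv=cv2.cvtColor(im,cv2.COLOR_BGR2HSV)
y=cv2.inRange(hsv,(22,110,70),(38,255,255))
cs,_=cv2.findContours(y,cv2.RETR_EXTERNAL,2);
for k in cs:
    if cv2.contourArea(k)>1000:
        r=cv2.minAreaRect(k);h=cv2.convexHull(k);print(r,cv2.approxPolyDP(h,4,True).reshape(-1,2).tolist())
        print(plane("top",cv2.approxPolyDP(h,4,True).reshape(-1,2),.049).round(4))
E
```

```text
((167.84609985351562, 201.26124572753906), (67.01937103271484, 71.87348175048828), 78.2317123413086) [[195, 162], [209, 225], [139, 239], [128, 176]]
[[0.5683 0.1597 0.049 ]
 [0.4323 0.124  0.049 ]
 [0.3989 0.2702 0.049 ]
 [0.5336 0.3029 0.049 ]]
```

View pics/tray.png

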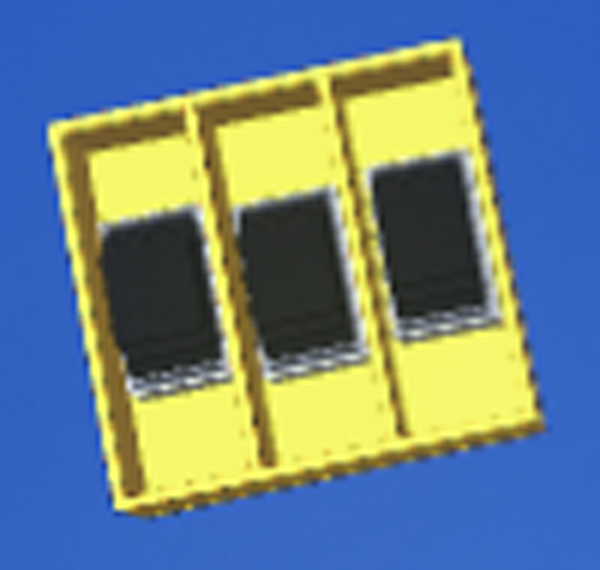

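View pics/pock.png

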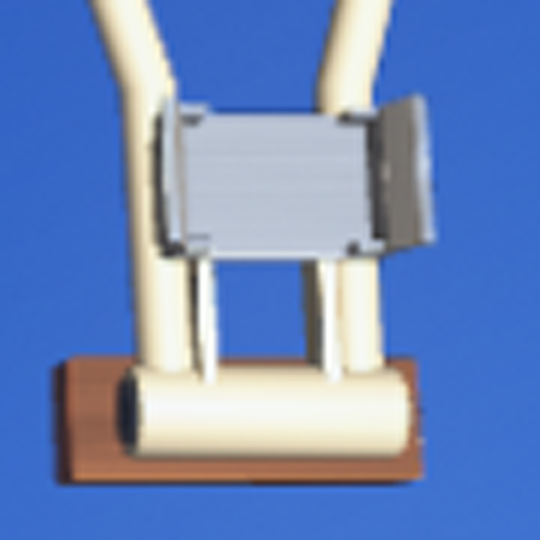

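View pics/trayS.png

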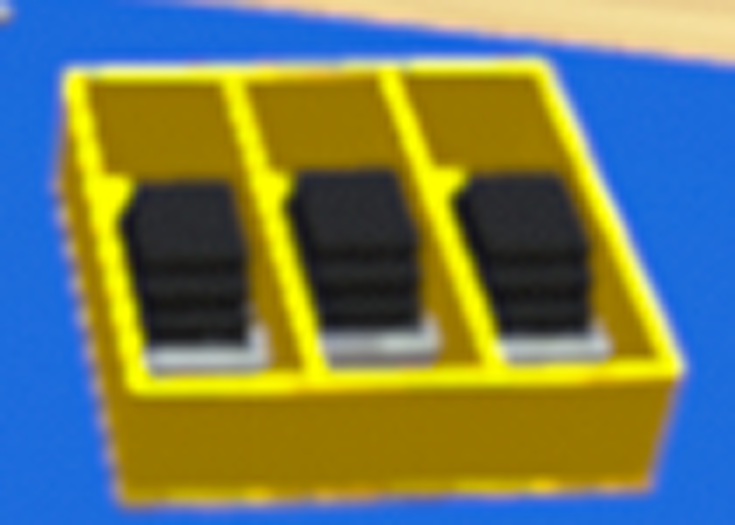

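View pics/pockS.png

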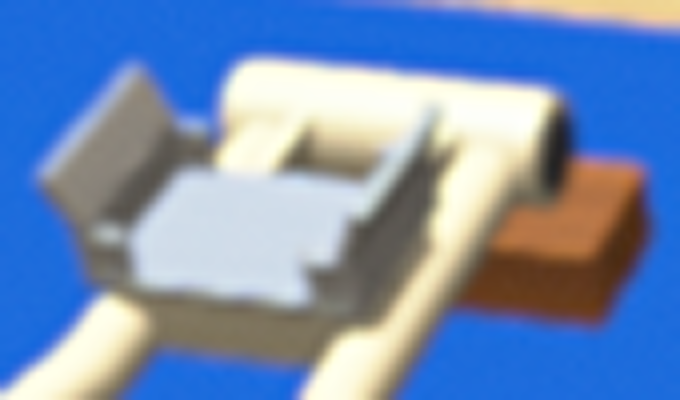

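```bash
python3 - <<'E'
from h import *
im=cv2.imread("raw_top.png");s=cv2.imread("raw_scene.png")
def up(c,f):
    return cv2.resize(c,None,fx=f,fy=f,interpolation=cv2.INTER_CUBIC)
def grid(c,f,x0,y0,st):
    o=up(c,f)
    for x in range(0,c.shape[1],st): cv2.putText(o,str(x0+x),(x*f,10),0,.4,(0,0,255),1);cv2.line(o,(int((x+.5)*f),12),(int((x+.5)*f),20),(0,0,255),1)
    for y in range(0,c.shape[0],st): cv2.putText(o,str(y0+y),(0,int((y+.5)*f)),0,.4,(0,0,255),1)
    return o
cv2.imwrite("pics/p2.png",grid(im[162:200,355:412],14,355,162,5))
cv2.imwrite("pics/p3.png",grid(s[167:212,100:160],13,100,167,5))
f=lambda a:np.array(a)/6-.42+[120,155]
P=plane("top",f([(50,126),(460,39),(541,417),(117,503)]),.049)
print(P.round(4),[np.linalg.norm(P[i]-P[(i+1)%4]).round(4) for i in range(4)],P.mean(0))
ex=(P[0]+P[1]-P[2]-P[3]);print("yaw of lanes",np.degrees(np.arctan2(ex[1],ex[0])))
ey=P[0]-P[1]+P[3]-P[2];print("yaw y",np.degrees(np.arctan2(-ey[0],ey[1])))
# scene
g=lambda a:np.array(a)/7-.43+[300,185]
Q=plane("scene",g([(66,70),(548,62),(684,372),(130,390)]),.049)
print(Q.round(4),[np.linalg.norm(Q[i]-Q[(i+1)%4]).round(4) for i in range(4)],Q.mean(0))
E
```

```text
[[0.5345 0.3032 0.049 ]
 [0.5704 0.1571 0.049 ]
 [0.4343 0.1225 0.049 ]
 [0.4002 0.2701 0.049 ]] [np.float64(0.1504), np.float64(0.1404), np.float64(0.1515), np.float64(0.1383)] [0.48482897 0.21321874 0.049     ]
yaw of lanes 14.047928181905935
yaw y 13.412219289955624
[[0.4326 0.125  0.049 ]
 [0.3985 0.2722 0.049 ]
 [0.5351 0.3045 0.049 ]
 [0.5709 0.1571 0.049 ]] [np.float64(0.1511), np.float64(0.1404), np.float64(0.1517), np.float64(0.142)] [0.48429621 0.2147013  0.049     ]
```

View pics/p2.png

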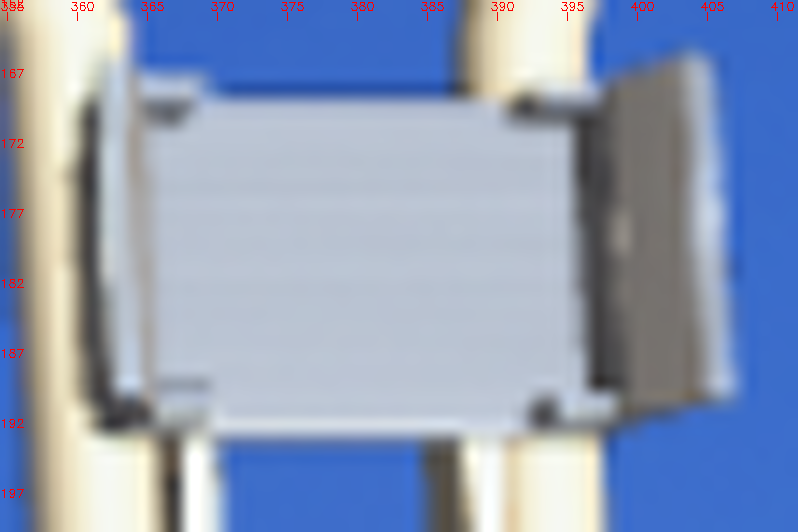

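View pics/p3.png

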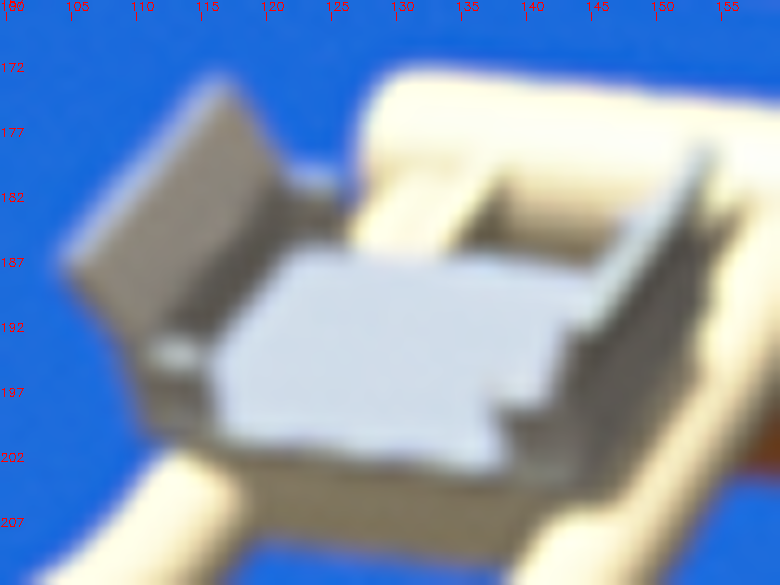

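```bash
python3 - <<'E'
from h import *
f=lambda a:np.array(a)/14-.46+[355,162]
n=np.linalg.norm
F=plane("top",f([(205,96),(495,97),(215,433),(530,437)]),.071);print("far/near floor",F.round(4))
R=plane("top",f([(570,120),(592,390)]),.071);print("right floor",R.round(4))
W=plane("top",f([(688,62),(708,400)]),.101);L=plane("top",f([(133,75),(148,390)]),.101)
L2=plane("top",f([(152,390),(150,200)]),.071)
print("right top",W.round(4),"left top",L.round(4),n(W.mean(0)-L.mean(0)),(W.mean(0)+L.mean(0))/2)
for a in (F[1]-F[0],F[3]-F[2]): print("yaw x", np.degrees(np.arctan2(a[1],a[0])))
print(np.degrees(np.arctan2(*(R[0]-R[1])[[1,0]])),np.degrees(np.arctan2(*(W[0]-W[1])[[1,0]])))
# scene
g=lambda a:np.array(a)/13-.46+[100,167]
S=plane("scene",g([(305,243),(585,265),(235,440),(480,468),(213,365),(285,260)]),.071);print("scene floor near-base edge, far edge, right wall",S.round(4))
W=plane("scene",g([(222,80),(75,262)]),.101);L=plane("scene",g([(705,150),(597,310)]),.101);print("scene",W.round(4),L.round(4))
W=plane("scene",g([(235,85),(85,262)]),.101);print((W.mean(0)+L.mean(0))/2)
E
```

```text
far/near floor [[ 0.5592 -0.2135  0.071 ]
 [ 0.5603 -0.2583  0.071 ]
 [ 0.5071 -0.2137  0.071 ]
 [ 0.5077 -0.2619  0.071 ]]
right floor [[ 0.557  -0.2699  0.071 ]
 [ 0.5152 -0.2717  0.071 ]]
right top [[ 0.5592 -0.277   0.101 ]
 [ 0.5085 -0.278   0.101 ]] left top [[ 0.5548 -0.1939  0.101 ]
 [ 0.5078 -0.195   0.101 ]] 0.08310813496630534 [ 0.53256402 -0.2359807   0.101     ]
yaw x -88.55636877546875
yaw x -89.24195861936107
2.5544736242542694 1.0740628223514364
scene floor near-base edge, far edge, right wall [[ 0.5087 -0.2712  0.071 ]
 [ 0.5051 -0.2211  0.071 ]
 [ 0.5606 -0.256   0.071 ]
 [ 0.5591 -0.2134  0.071 ]
 [ 0.5431 -0.2696  0.071 ]
 [ 0.5139 -0.2722  0.071 ]]
scene [[ 0.5064 -0.2808  0.101 ]
 [ 0.5583 -0.2783  0.101 ]] [[ 0.5096 -0.1918  0.101 ]
 [ 0.5533 -0.1899  0.101 ]]
[ 0.53204725 -0.23408188  0.101     ]
```

```bash
python3 - <<'E'
from h import *
im=cv2.imread("raw_top.png");s=cv2.imread("raw_scene.png")
def grid(c,f,x0,y0,st):
    c=np.clip(c.astype(float)*3.5,0,255).astype(np.uint8)
    o=cv2.resize(c,None,fx=f,fy=f,interpolation=cv2.INTER_CUBIC)
    for x in range(0,c.shape[1],st): cv2.putText(o,str(x0+x),(x*f,10),0,.4,(0,0,255),1)
    for y in range(0,c.shape[0],st): cv2.putText(o,str(y0+y),(0,int((y+.5)*f)),0,.4,(0,0,255),1)
    return o
cv2.imwrite("pics/t2.png",grid(im[176:224,132:206],10,132,176,5))
cv2.imwrite("pics/t3.png",grid(s[206:240,312:390],10,312,206,5))
E
```

```text
(no output)
```

View pics/t2.png

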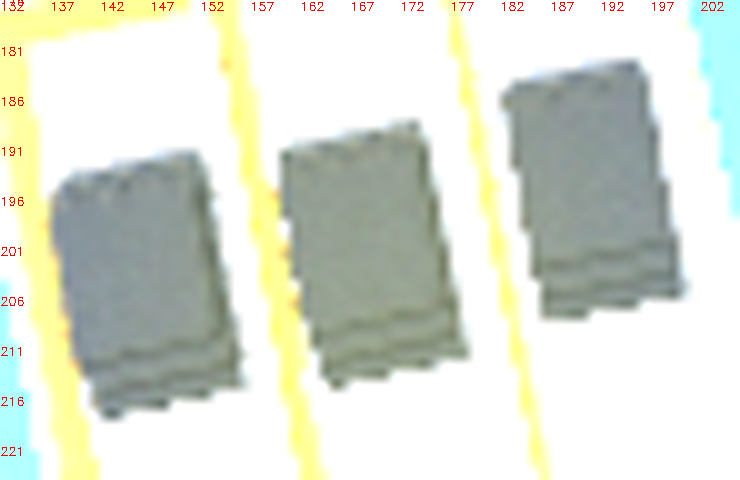

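View pics/t3.png

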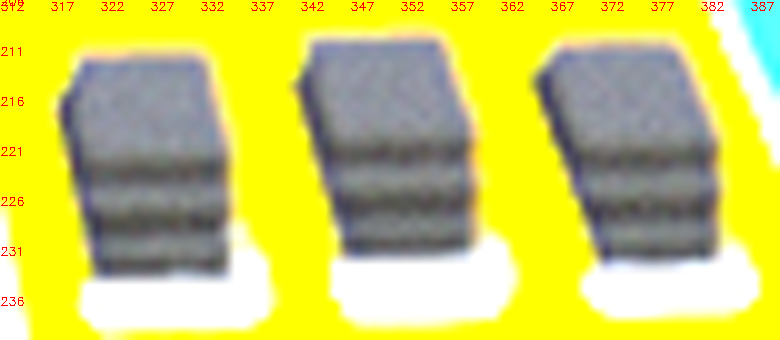

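```bash
python3 - <<'E'
from h import *
g=lambda a:np.array(a)/10-.45+[312,206]
C=np.array([.4846,.214]);a=np.radians(13.7);U=np.array([np.cos(a),np.sin(a)]);V=np.array([-U[1],U[0]])
for q in ([(75,58),(203,55),(228,160),(80,160)],[(308,40),(437,38),(472,141),(328,145)],[(552,48),(680,43),(716,146),(578,148)]):
    P=plane("scene",g(q),.053)[:,:2];m=P.mean(0);print((1e3*m).round(1),"tray xy mm",(1e3*np.array([(P-C)@U,(P-C)@V])).round(1).tolist(),(1e3*np.array([(m-C)@U,(m-C)@V])).round(1))
# top: far edge of crown mid, first step line
g=lambda a:np.array(a)/10-.45+[132,176]
for nm,q in (("low",[(510,88),(638,62),(668,240),(538,262)]),("mid",[(285,150),(415,125),(452,312),(310,335)]),("hi",[(60,180),(195,152),(232,340),(80,363)])):
    P=plane("top",g(q),.053)[:,:2];m=P.mean(0);print(nm,(1e3*m).round(1),(1e3*np.array([(P-C)@U,(P-C)@V])).round(1).tolist(),(1e3*np.array([(m-C)@U,(m-C)@V])).round(1))
for t in (-49,0,49): print(t,C+V*t/1e3)
# others
h=lambda a:np.array(a)/1.5
print("bottle",plane("top",h([(390,158),(390,125)]),.003),plane("top",h([(390,125)]),.13))
print("brown",plane("top",h([(430,230),(292,196)]),.02),plane("scene",h([(318,375),(480,430)]),.02))
print("drop",plane("top",h([(515,97),(600,97),(517,128),(602,126)]),.07),"tube",plane("top",h([(537,328),(605,328)]),.08))
E
```

```text
[503.1 166.7] tray xy mm [[-9.2, -9.1, 23.3, 22.1], [-62.3, -36.1, -37.0, -66.1]] [  6.7 -50.4]
[488.2 213.7] tray xy mm [[-13.0, -12.6, 19.7, 19.7], [-13.8, 12.9, 12.5, -16.4]] [ 3.4 -1.2]
[480.2 262.5] tray xy mm [[-8.4, -8.8, 23.4, 22.7], [35.8, 62.8, 61.0, 33.2]] [ 7.2 48.2]
low [501.8 166.1] [[24.8, 24.6, -14.6, -13.4], [-37.3, -65.2, -63.9, -36.0]] [  5.3 -50.6]
mid [486.  212.8] [[21.7, 21.2, -20.1, -18.6], [12.2, -16.0, -16.2, 14.2]] [ 1.1 -1.5]
hi [478.7 260.1] [[25.5, 25.4, -16.1, -14.1], [60.3, 31.1, 30.5, 62.9]] [ 5.1 46.2]
-49 [0.49620507 0.16639409]
0 [0.4846 0.214 ]
49 [0.47299493 0.26160591]
bottle [[0.71986031 0.01962904 0.003     ]
 [0.77485863 0.0206387  0.003     ]] [[0.71780612 0.02471773 0.13      ]]
brown [[ 0.6009599  -0.04201987  0.02      ]
 [ 0.64836079  0.16729631  0.02      ]] [[ 0.608013   -0.04027472  0.02      ]
 [ 0.65609127  0.17079164  0.02      ]]
drop [[ 0.79560711 -0.16252536  0.07      ]
 [ 0.80085069 -0.29118848  0.07      ]
 [ 0.74635719 -0.16448981  0.07      ]
 [ 0.7544093  -0.29201273  0.07      ]] tube [[ 0.44987302 -0.18483145  0.08      ]
 [ 0.45206411 -0.28002271  0.08      ]]
```

```bash
python3 -m jog '29 37 0 0 0 8; 58 74 0 0 0 16; 87 111 0 0 0 24; 116 148 0 0 0 32; 145 185 0 0 0 40; 174 222 0 0 0 48; 203 259 0 0 0 56; 232 296 0 0 0 64' 0 40
```

```text
time_s: 1.0
tcp_pos: [0.4691, -0.3343, 0.2449]
ee_rot: [[-0.996, 0.09, -0.001], [0.09, 0.996, -0.0], [0.001, -0.0, -1.0]]
force: [0.2, -0.6, -0.1]
gripper_width: -0.002
```

```bash
python3 -m jog '3 48 0 0 0 3; 6 96 0 0 0 6; 9 144 0 0 0 9; 12 192 0 0 0 12; 15 240 0 0 0 15; 18 288 0 0 0 18; 21 336 0 0 0 18.9; 24 384 0 0 0 18.9'; python3 -m jog '0 40 -40 0 0 0; 9 80 -80 0 0 0; 9 117 -120 0 0 0; 9 117 -160 0 0 0; 9 117 -165 0 0 0; 9 117 -165 0 0 0'
```

```text
time_s: 1.8
tcp_pos: [0.4927, 0.0517, 0.2452]
ee_rot: [[-0.971, -0.238, -0.0], [-0.238, 0.971, 0.0], [0.0, 0.0, -1.0]]
force: [1.9, -0.5, 0.1]
gripper_width: 0.002
time_s: 2.4
tcp_pos: [0.5007, 0.168, 0.0786]
ee_rot: [[-0.971, -0.239, -0.004], [-0.239, 0.971, -0.003], [0.004, -0.002, -1.0]]
force: [0.2, 0.0, -0.6]
gripper_width: 0.0
```

```bash
python3 -m jog '2 -1 -4 0 0 0; 2 -1 -7 0 0 0; 2 -1 -7 0 0 0'; python3 - <<'E'
from h import *
s=cams.read_camera("scene");t=cams.read_camera("top")
cv2.imwrite("pics/a1.png",cv2.resize(s[150:250,280:405],None,fx=6,fy=6))
print(env.read_state()['tcp_pos'],env.read_state()['force'])
E
```

```text
time_s: 2.7
tcp_pos: [0.5033, 0.1668, 0.0727]
ee_rot: [[-0.971, -0.238, -0.002], [-0.238, 0.971, -0.002], [0.002, -0.001, -1.0]]
force: [0.1, -0.3, 0.3]
gripper_width: 0.006
[0.50319329 0.1669169  0.07262195] [ 0.23407632 -0.7217957   0.56565698]
```

View pics/a1.png

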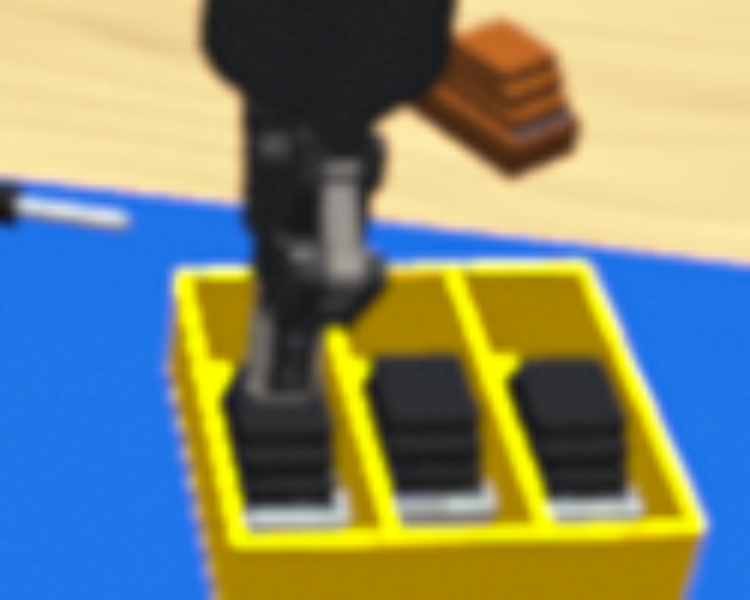

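Could be taken for the buffers: the three black ones in the yellow tray, at top px (147,204), (169,201) and (192,195), are the ones meant. The brown blocks at (195,131), (287,152) and (152,313) are look-alikes and ignored. The crop shows the closed fingertips centred over the crown of the low-y lane.

```bash
python3 -m jog '-0.5 0 -5 0 0 0; -0.5 0 -5 0 0 0'; python3 -m jog '0 0 -1.5 0 0 0; 0 0 -1.5 0 0 0';python3 -m jog '0 0 -1.5 0 0 0; 0 0 -1.5 0 0 0'; python3 - <<'E'
from h import *
for i in range(3):
    s=env.read_state();print(s['tcp_pos'],s['force'])
E
```

```text
time_s: 3.0
tcp_pos: [0.5025, 0.1667, 0.0676]
ee_rot: [[-0.971, -0.238, -0.002], [-0.238, 0.971, -0.002], [0.002, -0.001, -1.0]]
force: [-0.6, -0.5, -0.2]
gripper_width: -0.001
time_s: 3.2
tcp_pos: [0.5027, 0.1667, 0.0662]
ee_rot: [[-0.971, -0.238, -0.002], [-0.238, 0.971, -0.002], [0.002, -0.001, -1.0]]
force: [0.3, -0.5, 3.2]
gripper_width: -0.001
time_s: 3.4
tcp_pos: [0.5027, 0.1667, 0.0647]
ee_rot: [[-0.971, -0.238, -0.002], [-0.238, 0.971, -0.002], [0.002, -0.001, -1.0]]
force: [-1.4, -0.6, 4.0]
gripper_width: -0.002
[0.50266638 0.16672478 0.06470164] [-1.36274438 -0.60017354  4.02281751]
[0.50266638 0.16672478 0.06470164] [-1.36274438 -0.60017354  4.02281751]
[0.50266638 0.16672478 0.06470164] [-1.36274438 -0.60017354  4.02281751]
```

```bash
python3 -m jog '0 0 -1.5 0 0 0; 0 0 -1.5 0 0 0';python3 -m jog '0 0 -1.2 0 0 0; 0 0 -1.2 0 0 0; 0 0 -1.2 0 0 0'; python3 -m jog '0 0 0 0 0 0'
```

```text
time_s: 3.6
tcp_pos: [0.5027, 0.1668, 0.0634]
ee_rot: [[-0.971, -0.238, -0.002], [-0.238, 0.971, -0.002], [0.002, -0.001, -1.0]]
force: [-1.9, 0.1, 6.9]
gripper_width: 0.003
time_s: 3.9
tcp_pos: [0.5027, 0.1667, 0.0626]
ee_rot: [[-0.971, -0.239, -0.002], [-0.239, 0.971, -0.002], [0.002, -0.001, -1.0]]
force: [-3.2, -1.2, 7.6]
gripper_width: 0.0
time_s: 4.0
tcp_pos: [0.5027, 0.1667, 0.063]
ee_rot: [[-0.971, -0.239, -0.002], [-0.239, 0.971, -0.002], [0.002, -0.002, -1.0]]
force: [-2.2, -0.0, 7.2]
gripper_width: 0.002
```

```bash
python3 -m jog '0 0 8 0 0 0; -8 23 16 0 0 0; -16 47 16 0 0 0; -16 47 12 0 0 0; -16 47 11 0 0 0'
```

```text
time_s: 4.5
tcp_pos: [0.4863, 0.214, 0.0738]
ee_rot: [[-0.971, -0.24, -0.002], [-0.24, 0.971, -0.002], [0.003, -0.002, -1.0]]
force: [0.2, -0.8, -1.2]
gripper_width: 0.001
```

```bash
python3 -m jog '0.7 -0.5 -6 0 0 0; 0.7 -0.5 -8 0 0 0; 0.7 -0.5 -8 0 0 0'; python3 -m jog '0 0 -2 0 0 0; 0 0 -2 0 0 0';python3 -m jog '0 0 -1 0 0 0; 0 0 -1 0 0 0'
```

```text
time_s: 4.8
tcp_pos: [0.4872, 0.2132, 0.0658]
ee_rot: [[-0.971, -0.239, -0.002], [-0.239, 0.971, -0.002], [0.003, -0.002, -1.0]]
force: [-2.3, 1.4, 7.0]
gripper_width: 0.0
time_s: 5.0
tcp_pos: [0.4873, 0.2131, 0.0643]
ee_rot: [[-0.971, -0.239, -0.002], [-0.239, 0.971, -0.002], [0.002, -0.001, -1.0]]
force: [-6.2, 2.2, 11.9]
gripper_width: 0.001
time_s: 5.2
tcp_pos: [0.4873, 0.213, 0.064]
ee_rot: [[-0.971, -0.238, -0.002], [-0.238, 0.971, -0.001], [0.002, -0.001, -1.0]]
force: [-7.1, 2.3, 12.8]
gripper_width: 0.003
```

```bash
python3 -m jog '0 0 -1.5 0 0 0; 0 0 -2.5 0 0 0; 0 0 -2.5 0 0 0'; python3 -m jog '0 0 0 0 0 0'
```

```text
time_s: 5.5
tcp_pos: [0.4874, 0.213, 0.0626]
ee_rot: [[-0.971, -0.238, -0.002], [-0.238, 0.971, -0.001], [0.002, -0.0, -1.0]]
force: [-8.9, 3.0, 18.1]
gripper_width: 0.001
time_s: 5.6
tcp_pos: [0.4874, 0.213, 0.0637]
ee_rot: [[-0.971, -0.238, -0.002], [-0.238, 0.971, 0.0], [0.001, 0.0, -1.0]]
force: [-7.4, 2.3, 14.5]
gripper_width: 0.004
```

```bash
python3 -m jog '0 0 8 0 0 0; -4 25 15 0 0 0; -8 49 12 0 0 0; -8 49 9 0 0 0; -8 49 8 0 0 0; -8 49 8 0 0 0'
```

```text
time_s: 6.2
tcp_pos: [0.4791, 0.2609, 0.0711]
ee_rot: [[-0.972, -0.237, -0.003], [-0.237, 0.972, -0.001], [0.003, -0.0, -1.0]]
force: [-0.5, -0.6, -0.5]
gripper_width: 0.004
```

```bash
python3 -m jog '0 0 -4 0 0 0; 0 0 -5 0 0 0; 0 0 -5 0 0 0';python3 -m jog '0 0 -2 0 0 0; 0 0 -2 0 0 0'; python3 -m jog '0 0 -1 0 0 0; 0 0 -1.5 0 0 0; 0 0 -1.5 0 0 0'
```

```text
time_s: 6.5
tcp_pos: [0.479, 0.2602, 0.0658]
ee_rot: [[-0.972, -0.236, -0.003], [-0.236, 0.972, -0.002], [0.004, -0.001, -1.0]]
force: [-0.0, -1.2, 0.2]
gripper_width: 0.0
time_s: 6.7
tcp_pos: [0.4792, 0.2603, 0.0638]
ee_rot: [[-0.972, -0.236, -0.003], [-0.236, 0.972, -0.002], [0.003, -0.001, -1.0]]
force: [0.3, -0.7, 1.6]
gripper_width: 0.003
time_s: 7.0
tcp_pos: [0.4791, 0.2603, 0.0623]
ee_rot: [[-0.972, -0.236, -0.003], [-0.236, 0.972, -0.002], [0.003, -0.001, -1.0]]
force: [-1.0, -0.4, 2.8]
gripper_width: -0.002
```

Forces: high lane 2.8 N at about 4.7 mm (soft), mid lane 18 N (hard), low lane 7.5 N at about 4.4 mm (medium). Pressing the medium one once more, a little closer to 5 mm.

```bash
python3 -m jog '0 0 14 0 0 0; 8 -31 16 0 0 0; 16 -62 16 0 0 0; 24 -94 12 0 0 0; 24 -94 7 0 0 0; 24 -94 7 0 0 0'; python3 -m jog '0 0 -4 0 0 0; 0 0 -6 0 0 0; 0 0 -8.3 0 0 0; 0 0 -8.3 0 0 0; 0 0 -8.3 0 0 0'
```

```text
time_s: 7.6
tcp_pos: [0.5029, 0.1654, 0.0687]
ee_rot: [[-0.972, -0.235, -0.004], [-0.235, 0.972, -0.002], [0.004, -0.001, -1.0]]
force: [-0.1, 0.5, -0.2]
gripper_width: 0.002
time_s: 8.1
tcp_pos: [0.5034, 0.1662, 0.0613]
ee_rot: [[-0.972, -0.236, -0.003], [-0.236, 0.972, -0.002], [0.003, -0.001, -1.0]]
force: [-0.5, -2.5, 9.9]
gripper_width: -0.002
```

```bash
python3 -m jog '-1 0 20 0 0 0; -1 0 44 0 0 0; -1 0 44 0 0 0; -1 0 44 0 0 0; -1 0 44 0 0 0; -1 0 44 0 0 0' 0.93; python3 - <<'E'
from h import *
s=cams.read_camera("scene");t=cams.read_camera("top")
cv2.imwrite("pics/b1.png",np.vstack([cv2.resize(s[150:250,280:405],(720,288*2)),]))
cv2.imwrite("pics/b2.png",cv2.resize(t[150:250,110:235],(720,576)))
s=env.read_state();print(s['tcp_pos'],s['force'],s['gripper_width'])
E
```

```text
time_s: 8.7
tcp_pos: [0.5019, 0.1661, 0.1044]
ee_rot: [[-0.972, -0.237, -0.004], [-0.237, 0.972, -0.003], [0.005, -0.002, -1.0]]
force: [0.9, -0.2, -0.1]
gripper_width: 0.928
[0.50212782 0.16608049 0.1045879 ] [-0.47330378 -0.36445796  0.98498747] 0.9257749289519336
```

View pics/b1.png

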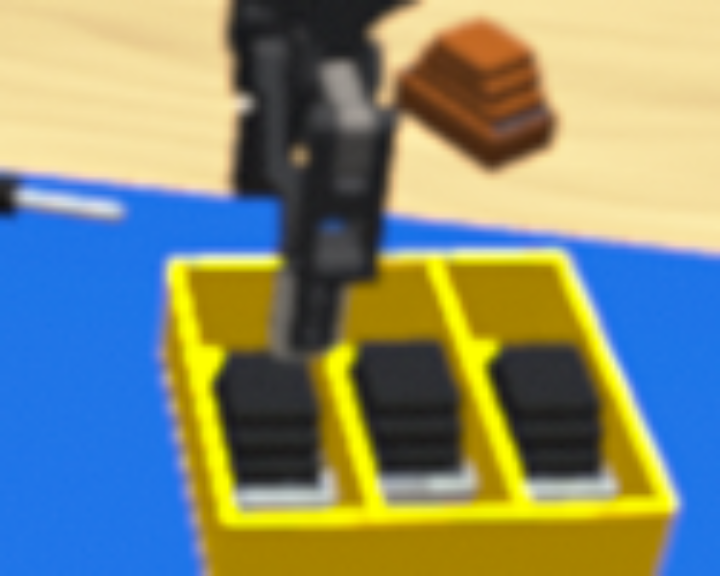

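View pics/b2.png

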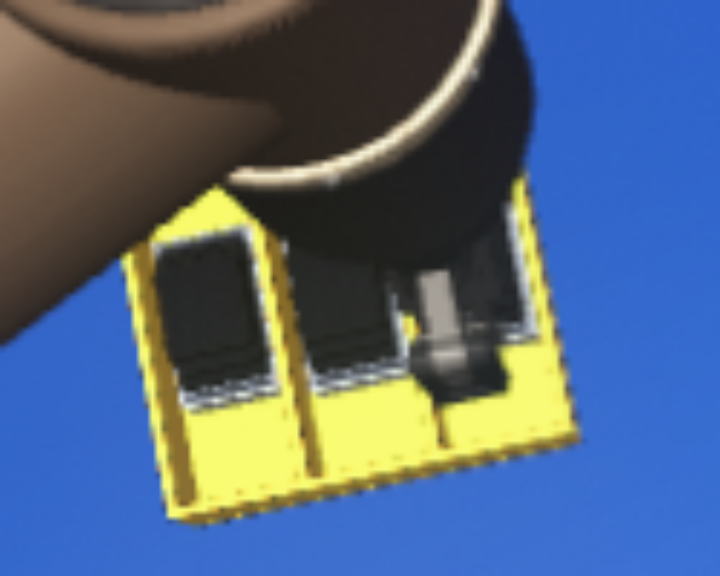

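```bash
python3 -m jog '0 0 -25 0 0 0; 0 0 -50 0 0 0; 0 0 -65 0 0 0; 0 0 -75 0 0 0; 0 0 -75 0 0 0'
```

```text
time_s: 9.3
tcp_pos: [0.5014, 0.1655, 0.0281]
ee_rot: [[-0.972, -0.236, -0.006], [-0.236, 0.972, -0.005], [0.007, -0.003, -1.0]]
force: [0.1, -0.2, -0.8]
gripper_width: 0.933
```

```bash
python3 -m jog '1 1 -5 0 0 0; 1 1 -9 0 0 0; 1 1 -9.5 0 0 0; 1 1 -9.5 0 0 0'; python3 -m jog '0 0 0 0 0 0; 0 0 0 0 0 0; 0 0 0 0 0 0; 0 0 0 0 0 0' 0.6 40
```

```text
time_s: 9.7
tcp_pos: [0.5025, 0.1666, 0.0189]
ee_rot: [[-0.972, -0.236, -0.006], [-0.236, 0.972, -0.004], [0.007, -0.003, -1.0]]
force: [-0.2, 0.2, 0.3]
gripper_width: 0.934
time_s: 10.1
tcp_pos: [0.5024, 0.1665, 0.0195]
ee_rot: [[-0.972, -0.237, -0.006], [-0.237, 0.972, -0.004], [0.006, -0.003, -1.0]]
force: [-2.5, -0.3, 6.2]
gripper_width: 0.763
```

```bash
python3 -m jog '0 0 3 0 0 0; 0 0 10 0 0 0; 0 0 25 0 0 0; 0 0 40 0 0 0; 0 0 60 0 0 0; 0 0 80 0 0 0; 0 0 80 0 0 0' 0.4 60; python3 - <<'E'
from h import *
s=cams.read_camera("scene");
cv2.imwrite("pics/c1.png",np.vstack([cv2.resize(s[130:250,270:420],(720,288*2)),]))
s=env.read_state();print(s['tcp_pos'],s['force'],s['gripper_width'])
E
```

```text
time_s: 10.8
tcp_pos: [0.5039, 0.1675, 0.1024]
ee_rot: [[-0.972, -0.237, -0.001], [-0.237, 0.972, -0.002], [0.002, -0.001, -1.0]]
force: [0.1, 0.7, -2.5]
gripper_width: 0.757
[0.5030603  0.16701292 0.10087506] [ 0.54827173 -0.46517146 -2.52749356] 0.7529862851358408
```

View pics/c1.png

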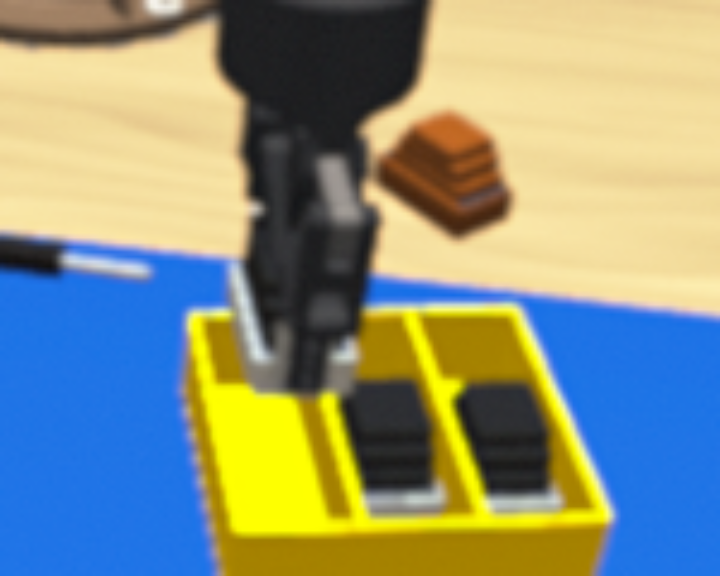

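```bash
python3 -m jog '0 -20 10 0 0 8; 1 -40 10 0 0 16; 2 -60 10 0 0 24; 3 -84 10 0 0 32; 4 -108 0 0 0 40; 5 -132 -10 0 0 48; 6 -156 -20 0 0 56; 7 -167 -30 0 0 64'; python3 -m jog '0 0 -5 0 0 7; 0 0 -12 0 0 14; 0 0 -20 0 0 14; 0 0 -20 0 0 14'
```

```text
time_s: 11.65
tcp_pos: [0.5089, -0.0018, 0.0695]
ee_rot: [[-0.209, -0.978, -0.001], [-0.978, 0.209, -0.004], [0.004, 0.0, -1.0]]
force: [0.0, -0.5, -1.2]
gripper_width: 0.757
time_s: 12.05
tcp_pos: [0.5078, -0.0021, 0.0479]
ee_rot: [[0.03, -1.0, -0.003], [-1.0, -0.03, -0.005], [0.005, 0.003, -1.0]]
force: [0.6, 0.5, -1.6]
gripper_width: 0.757
```

```bash
python3 -m jog '0 0 -12 0.3 -0.2 0; 0 0 -22 0.3 -0.2 0; 0 0 -29 0.3 -0.2 0; 0 0 -29 0.3 -0.2 0'; python3 -m jog '0 0 -2 0 0 0; 0 0 -2 0 0 0'; python3 -m jog '0 0 -1 0 0 0; 0 0 -1 0 0 0'
```

```text
time_s: 12.45
tcp_pos: [0.5071, -0.0023, 0.0179]
ee_rot: [[0.029, -1.0, -0.001], [-1.0, -0.029, -0.001], [0.001, 0.001, -1.0]]
force: [-0.3, 0.7, -2.0]
gripper_width: 0.757
time_s: 12.65
tcp_pos: [0.5074, -0.0021, 0.0161]
ee_rot: [[0.029, -1.0, -0.001], [-1.0, -0.029, -0.001], [0.001, 0.001, -1.0]]
force: [0.8, 0.2, -1.5]
gripper_width: 0.757
time_s: 12.85
tcp_pos: [0.5075, -0.0021, 0.0158]
ee_rot: [[0.029, -1.0, -0.001], [-1.0, -0.029, -0.001], [0.001, 0.001, -1.0]]
force: [-3.2, 1.1, 5.0]
gripper_width: 0.76
```

```bash
python3 -m jog '0 0 0 0 0 0; 0 0 0 0 0 0; 0 0 0 0 0 0; 0 0 0 0 0 0' 0.95; python3 -m jog '0 0 15 0 0 0; 0 0 45 0 0 0; 0 0 80 0 0 -8; 0 0 80 0 0 -16; 0 0 80 0 0 -24; 0 0 80 0 0 -32; 0 0 80 0 0 -40; 0 0 80 0 0 -48';  python3 - <<'E'
from h import *
for n in("scene","top"):
    im=cams.read_camera(n);cv2.imwrite(f"raw_{n}1.png",im);cv2.imwrite(f"pics/d_{n}.png",cv2.resize(im,None,fx=1.5,fy=1.5))
s=env.read_state();print(s['tcp_pos'],s['force'],s['gripper_width'])
E
```

```text
time_s: 13.25
tcp_pos: [0.5076, -0.0021, 0.0159]
ee_rot: [[0.029, -1.0, -0.0], [-1.0, -0.029, -0.001], [0.001, 0.0, -1.0]]
force: [-0.1, 0.4, 0.1]
gripper_width: 0.952
time_s: 14.05
tcp_pos: [0.5076, -0.0021, 0.0959]
ee_rot: [[-0.728, -0.686, -0.001], [-0.686, 0.728, -0.0], [0.001, 0.0, -1.0]]
force: [0.3, 0.6, -0.0]
gripper_width: 0.951
[ 0.50755664 -0.00211316  0.0958406 ] [ 0.26324968 -0.84267245 -0.51153565] 0.9487515005013322
```

View pics/d_scene.png

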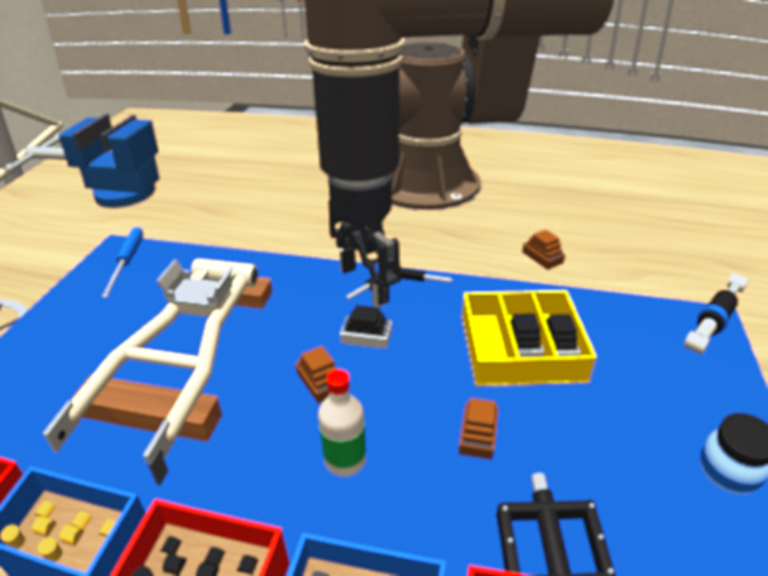

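View pics/d_top.png

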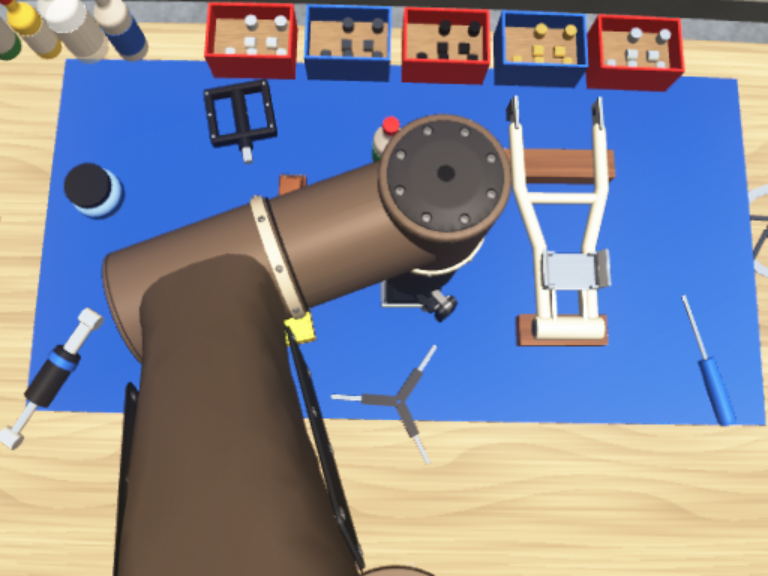

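```bash
python3 -m jog '0 0 0 0 0 -8; 0 0 0 0 0 -16; 0 0 0 0 0 -24; 0 0 0 0 0 -32; 0 0 0 0 0 -40; 0 0 -10 0 0 -41.5; 0 0 -20 0 0 -41.5; 0 0 -20 0 0 -41.5' 0.75; python3 - <<'E'
from h import *
n="scene"
im=cams.read_camera(n);cv2.imwrite(f"pics/e_{n}.png",cv2.resize(im[130:250,190:310],(600,600)))
s=env.read_state();print(s['tcp_pos'],s['force'],s['gripper_width'])
# buffer carrier mask in scene raw1
E
```

```text
time_s: 14.95
tcp_pos: [0.5063, -0.0025, 0.0739]
ee_rot: [[-0.999, -0.039, -0.004], [-0.039, 0.999, -0.0], [0.004, -0.0, -1.0]]
force: [-0.6, -0.1, 0.5]
gripper_width: 0.75
[ 0.50672004 -0.0023972   0.07458855] [-0.02864284  0.09718507  0.03250464] 0.7502770557060552
```

View pics/e_scene.png

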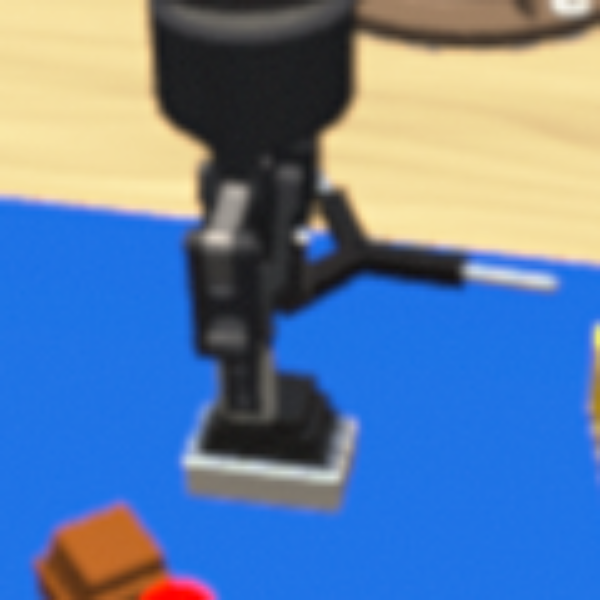

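```bash
python3 - <<'E'
from h import *
g=lambda a:np.array(a)/5-.4+[190,130]
P=plane("scene",g([(187,490),(340,510)]),.003);print(P.round(4),P.mean(0),np.linalg.norm(P[0]-P[1]))
P=plane("scene",g([(183,460),(343,478),(358,422)]),.023);print(P.round(4),P[:2].mean(0))
E
```

```text
[[ 0.5216 -0.0357  0.003 ]
 [ 0.5207  0.0304  0.003 ]] [ 0.52115937 -0.00267738  0.003     ] 0.06608541554330472
[[ 0.5253 -0.0352  0.023 ]
 [ 0.5229  0.0323  0.023 ]
 [ 0.4865  0.031   0.023 ]] [ 0.52410234 -0.00146054  0.023     ]
```

```bash
python3 -m jog '-2 0 -20 0 -0.2 -0.4; -3 0 -38 0 -0.2 -0.4; -3 0 -50 0 -0.2 -0.4; -3 0 -54 0 -0.2 -0.4; -3 0 -54 0 -0.2 -0.4'
```

```text
time_s: 15.5
tcp_pos: [0.5036, -0.0025, 0.0202]
ee_rot: [[-0.999, -0.033, -0.001], [-0.033, 0.999, -0.001], [0.001, -0.001, -1.0]]
force: [-0.0, -0.2, -0.6]
gripper_width: 0.751
```

```bash
python3 -m jog '0 0 0 0 0 0; 0 0 0 0 0 0; 0 0 0 0 0 0; 0 0 0 0 0 0; 0 0 0 0 0 0' 0.2 50; python3 -m jog '0 0 5 0 0 0; 0 0 20 0 0 0; 0 0 50 0 0 0; 0 0 90 0 0 0; 0 0 120 0 0 0; 0 0 120 0 0 0'; python3 - <<'E'
from h import *
n="scene"
im=cams.read_camera(n);cv2.imwrite(f"pics/f_{n}.png",cv2.resize(im[90:210,190:310],(600,600)))
s=env.read_state();print(s['tcp_pos'],s['force'],s['gripper_width'])
E
```

```text
time_s: 16.0
tcp_pos: [0.5045, -0.0022, 0.0212]
ee_rot: [[-0.999, -0.034, 0.001], [-0.034, 0.999, -0.0], [-0.001, -0.001, -1.0]]
force: [-1.0, 0.1, 5.9]
gripper_width: 0.457
time_s: 16.6
tcp_pos: [0.5067, -0.0016, 0.1458]
ee_rot: [[-0.999, -0.035, 0.009], [-0.035, 0.999, 0.002], [-0.009, 0.001, -1.0]]
force: [1.1, 1.6, -2.3]
gripper_width: 0.45
[ 0.5053288  -0.00183071  0.14345878] [-0.92143259 -0.0901338  -3.70688249] 0.4527819239004381
```

View pics/f_scene.png

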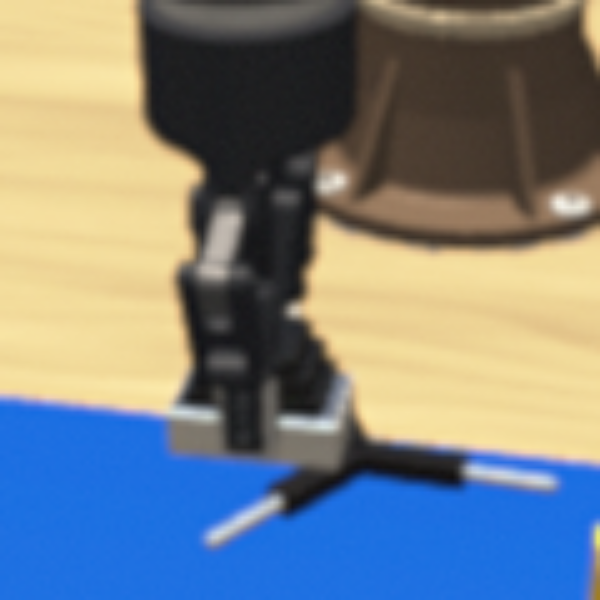

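```bash
python3 -m jog '4 -40 0 0 0 0; 8 -80 0 0 0 0; 13 -120 0 0 0 0; 18 -160 0 0 0 0; 23 -200 0 0 0 0; 27 -225 0 0 0 0; 28 -233 0 0 0 0; 28 -233 0 0 0 0'
```

```text
time_s: 17.45
tcp_pos: [0.5323, -0.2355, 0.1419]
ee_rot: [[-0.999, -0.032, 0.003], [-0.032, 0.999, 0.002], [-0.003, 0.002, -1.0]]
force: [-0.9, 0.3, -2.9]
gripper_width: 0.453
```

```bash
python3 - <<'E'
from h import *
s=cams.read_camera("scene");t=cams.read_camera("top")
cv2.imwrite("pics/g_s.png",cv2.resize(s[120:220,90:190],(700,700)[:2]) if 0 else cv2.resize(s[120:215,90:200],(770,665))[:600])
cv2.imwrite("pics/g_t.png",cv2.resize(t[140:240,330:430],(600,600)))
cv2.imwrite("raw_s2.png",s);cv2.imwrite("raw_t2.png",t)
print(env.read_state()['tcp_pos'])
E
```

```text
[ 0.53259831 -0.23418546  0.1425845 ]
```

View pics/g_s.png

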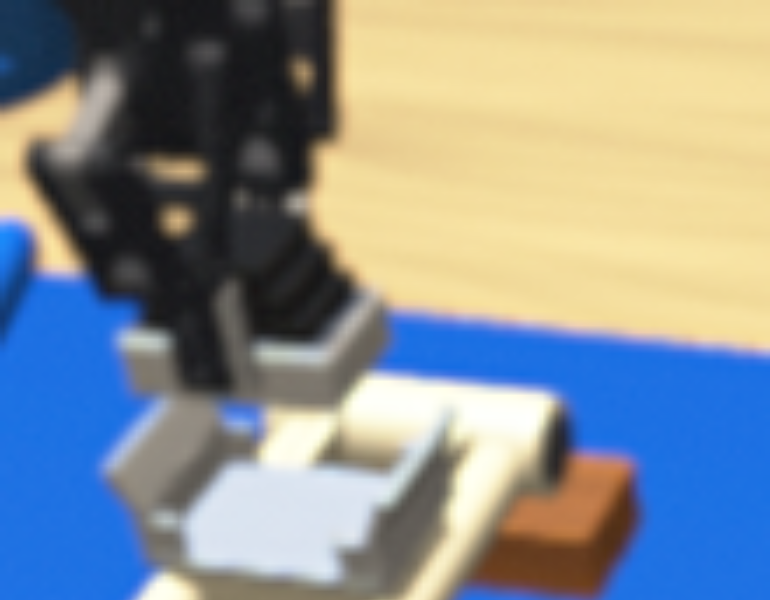

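View pics/g_t.png

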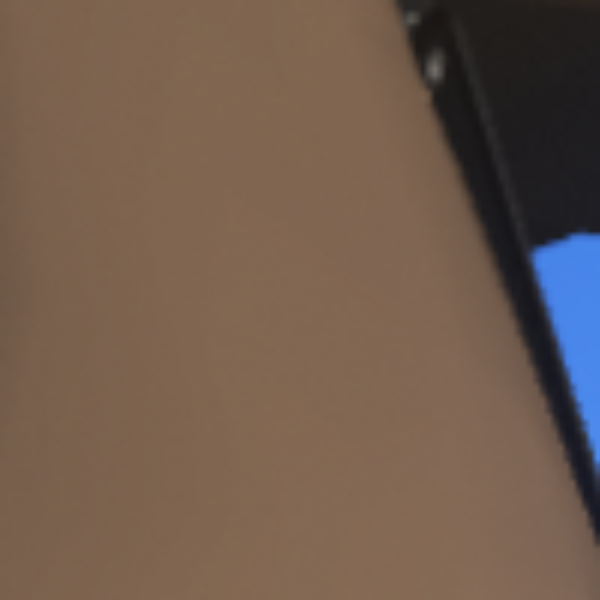

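```bash
python3 - <<'E'
from h import *
g=lambda a:np.array(a)/7-.43+[90,120]
P=plane("scene",g([(133,391),(352,406),(386,345)]),.1245);print(P.round(4),P[:2].mean(0),np.linalg.norm(P[0]-P[1]),np.linalg.norm(P[2]-P[1]))
P=plane("scene",g([(120,340),(350,362)]),.1445);print(P.round(4),P.mean(0),np.linalg.norm(P[0]-P[1]))
s=cv2.imread("raw_s2.png")
o=cv2.resize(s[155:212,98:160],None,fx=12,fy=12,interpolation=cv2.INTER_CUBIC)
cv2.imwrite("pics/g2.png",o[:600])
E
```

```text
[[ 0.5501 -0.2692  0.1245]
 [ 0.5447 -0.2017  0.1245]
 [ 0.5134 -0.2061  0.1245]] [ 0.54738934 -0.23545231  0.1245    ] 0.0676893625113927 0.031582410685728514
[[ 0.5535 -0.2662  0.1445]
 [ 0.5512 -0.195   0.1445]] [ 0.55234867 -0.23060172  0.1445    ] 0.07124652080529748
```

View pics/g2.png

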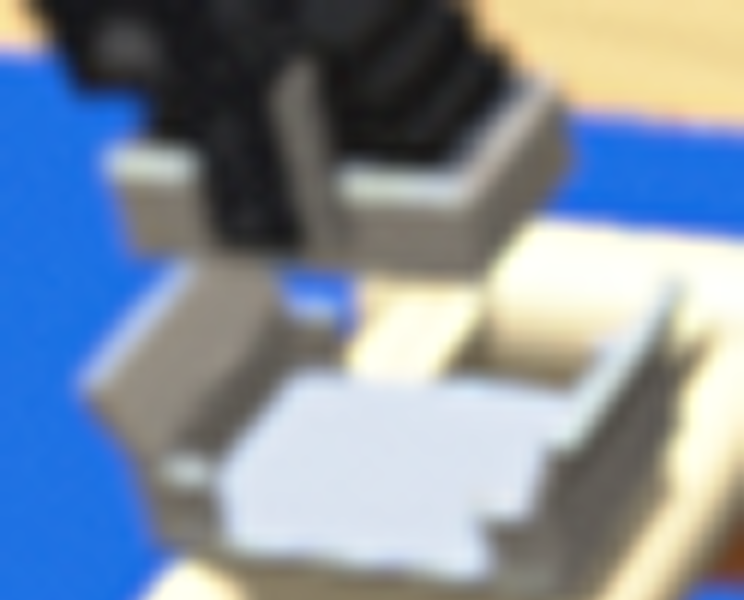

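```bash
python3 -m jog '0 -1 -12 -0.1 0.2 0; 0 -1 -24 -0.1 0.2 0; 0 -1 -33 -0.1 0.2 0; 0 -1 -36 -0.1 0.2 0; 0 -1 -36 -0.1 0.2 0'
```

```text
time_s: 18.05
tcp_pos: [0.5322, -0.2349, 0.1057]
ee_rot: [[-0.999, -0.034, -0.001], [-0.034, 0.999, 0.0], [0.001, 0.0, -1.0]]
force: [0.0, -0.0, -2.5]
gripper_width: 0.455
```

```bash
python3 -m jog '1 0 -2 0 0 0; 1 0 -4 0 0 0; 1 0 -4 0 0 0; 1 0 -4 0 0 0'; python3 -m jog '0 0 -2 0 0 0; 0 0 -3 0 0 0; 0 0 -3 0 0 0'; python3 - <<'E'
from h import *
s=cams.read_camera("scene")
o=cv2.resize(s[155:212,98:160],None,fx=10,fy=10,interpolation=cv2.INTER_CUBIC);cv2.imwrite("pics/h1.png",o)
E
```

```text
time_s: 18.45
tcp_pos: [0.5333, -0.2349, 0.1019]
ee_rot: [[-0.999, -0.034, -0.001], [-0.034, 0.999, 0.0], [0.001, 0.0, -1.0]]
force: [0.6, 0.5, -2.5]
gripper_width: 0.453
time_s: 18.75
tcp_pos: [0.5332, -0.2349, 0.0987]
ee_rot: [[-0.999, -0.034, -0.001], [-0.034, 0.999, 0.0], [0.001, 0.0, -1.0]]
force: [0.4, -0.3, -1.4]
gripper_width: 0.453
```

View pics/h1.png

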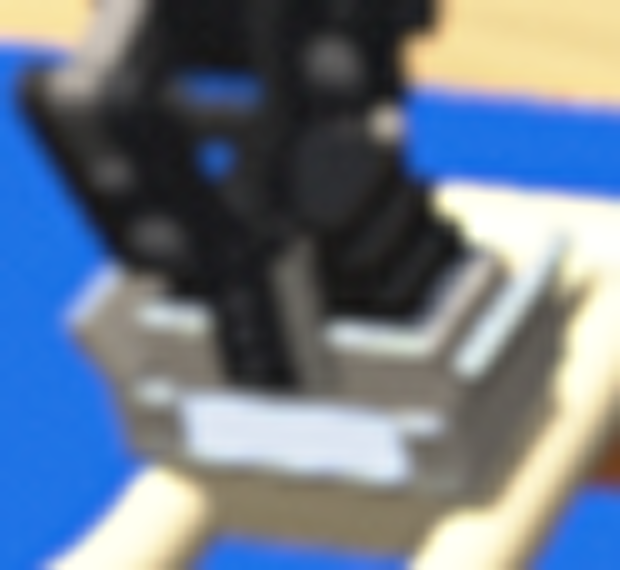

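Buffer in the pocket's mouth, between the end walls and lips, no side force. Lowering further.

```bash
python3 -m jog '0 0 -2 0 0 0; 0 0 -4 0 0 0; 0 0 -4 0 0 0'; python3 -m jog '0 0 -2 0 0 0; 0 0 -3 0 0 0; 0 0 -3 0 0 0';python3 -m jog '0 0 -1.5 0 0 0; 0 0 -1.5 0 0 0'
```

```text
time_s: 19.1
tcp_pos: [0.533, -0.2349, 0.0944]
ee_rot: [[-0.999, -0.034, -0.002], [-0.034, 0.999, 0.0], [0.002, 0.0, -1.0]]
force: [-0.2, -0.4, -2.2]
gripper_width: 0.453
time_s: 19.4
tcp_pos: [0.5328, -0.2349, 0.0912]
ee_rot: [[-0.999, -0.034, -0.002], [-0.034, 0.999, 0.001], [0.002, 0.001, -1.0]]
force: [-0.7, -0.3, -2.8]
gripper_width: 0.455
time_s: 19.6
tcp_pos: [0.5327, -0.2348, 0.0894]
ee_rot: [[-0.999, -0.034, -0.002], [-0.034, 0.999, 0.001], [0.002, 0.001, -1.0]]
force: [-0.0, -0.0, -2.3]
gripper_width: 0.456
```

```bash
python3 -m jog '0 0 -1 0 0 0; 0 0 -1 0 0 0'; python3 -m jog '0 0 -1 0 0 0; 0 0 -1 0 0 0'
```

```text
time_s: 19.8
tcp_pos: [0.5328, -0.2349, 0.0893]
ee_rot: [[-0.999, -0.034, -0.002], [-0.034, 0.999, 0.0], [0.002, 0.0, -1.0]]
force: [-2.5, 1.3, 5.7]
gripper_width: 0.453
time_s: 20.0
tcp_pos: [0.5328, -0.2349, 0.0893]
ee_rot: [[-0.999, -0.034, -0.001], [-0.034, 0.999, 0.0], [0.001, 0.0, -1.0]]
force: [-3.1, 2.7, 6.3]
gripper_width: 0.452
```

```bash
python3 -m jog '0 0 0 0 0 0; 0 0 0 0 0 0; 0 0 0 0 0 0; 0 0 0 0 0 0' 0.7; python3 -m jog '0 0 10 0 0 0; 0 0 30 0 0 0; 0 0 60 0 0 0; 0 0 60 0 0 0'; python3 - <<'E'
from h import *
s=cams.read_camera("scene")
o=cv2.resize(s[140:212,90:170],None,fx=8,fy=8,interpolation=cv2.INTER_CUBIC);cv2.imwrite("pics/i1.png",o)
E
```

```text
time_s: 20.4
tcp_pos: [0.5329, -0.2349, 0.0892]
ee_rot: [[-0.999, -0.034, -0.001], [-0.034, 0.999, 0.0], [0.001, 0.0, -1.0]]
force: [-0.3, -0.8, 0.0]
gripper_width: 0.699
time_s: 20.8
tcp_pos: [0.5354, -0.2356, 0.154]
ee_rot: [[-0.999, -0.035, 0.005], [-0.035, 0.999, -0.002], [-0.005, -0.002, -1.0]]
force: [0.3, 0.1, 0.0]
gripper_width: 0.698
```

View pics/i1.png

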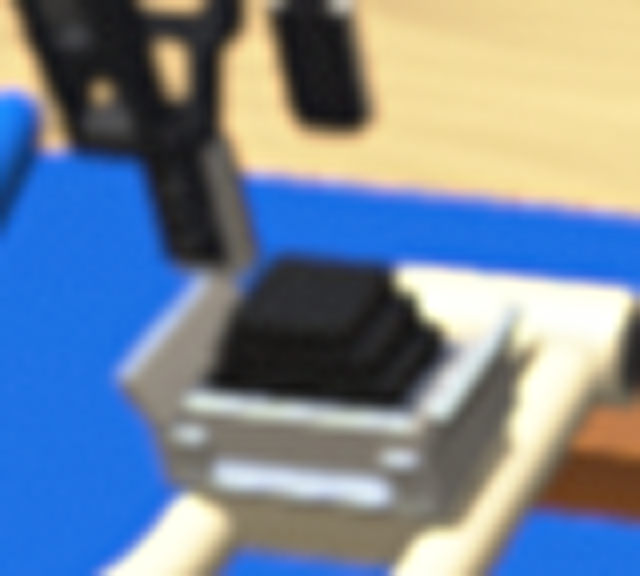

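```bash
python3 -m jog '-2 1 0 0 -0.2 0; -2 1 0 0 -0.2 0; -2 1 0 0 -0.2 0; -2 1 0 0 -0.2 0; -2 1 -10 0 -0.2 0; -2 1 -18 0 -0.2 0; -2 1 -18 0 -0.2 0' 0; python3 -m jog '0 0 -3 0 0 0; 0 0 -4 0 0 0; 0 0 -4 0 0 0'; python3 -m jog '0 0 -1 0 0 0; 0 0 -1 0 0 0'
```

```text
time_s: 21.55
tcp_pos: [0.5312, -0.2339, 0.132]
ee_rot: [[-0.999, -0.034, 0.004], [-0.034, 0.999, -0.0], [-0.004, -0.0, -1.0]]
force: [-0.2, -0.2, 0.6]
gripper_width: 0.003
time_s: 21.85
tcp_pos: [0.5317, -0.2341, 0.1285]
ee_rot: [[-0.999, -0.035, 0.004], [-0.035, 0.999, -0.001], [-0.004, -0.001, -1.0]]
force: [-1.0, 0.7, 4.7]
gripper_width: -0.004
time_s: 22.05
tcp_pos: [0.5317, -0.2342, 0.1281]
ee_rot: [[-0.999, -0.035, 0.005], [-0.035, 0.999, -0.001], [-0.005, -0.001, -1.0]]
force: [-1.9, 1.6, 6.2]
gripper_width: -0.003
```

```bash
python3 -m jog '0 0 -1.5 0 0 0; 0 0 -2.8 0 0 0; 0 0 -2.8 0 0 0; 0 0 -2.8 0 0 0'
```

```text
time_s: 22.45
tcp_pos: [0.5318, -0.2342, 0.1263]
ee_rot: [[-0.999, -0.035, 0.005], [-0.035, 0.999, -0.001], [-0.005, -0.001, -1.0]]
force: [-2.5, 1.4, 8.4]
gripper_width: 0.0
```

```bash
python3 -m jog '0 0 15 0 0 0; 0 0 50 0 0 0; 0 20 95 0 0 0; 0 60 120 0 0 0; 0 100 130 0 0 0; 0 145 130 0 0 0; 0 190 130 0 0 0; 0 190 130 0 0 0'; python3 - <<'E'
from h import *
n=0
for n in("scene","top"):
    im=cams.read_camera(n);cv2.imwrite(f"raw_{n}9.png",im);cv2.imwrite(f"pics/z_{n}.png",cv2.resize(im,None,fx=1.5,fy=1.5))
    if n=="scene": cv2.imwrite("pics/z1.png",cv2.resize(im[155:212,98:160],None,fx=10,fy=10,interpolation=cv2.INTER_CUBIC))
E
```

```text
time_s: 23.25
tcp_pos: [0.5317, -0.0401, 0.2566]
ee_rot: [[-0.999, -0.039, 0.006], [-0.039, 0.999, -0.0], [-0.006, -0.0, -1.0]]
force: [-0.1, 0.3, 0.6]
gripper_width: -0.003
```

View pics/z_scene.png

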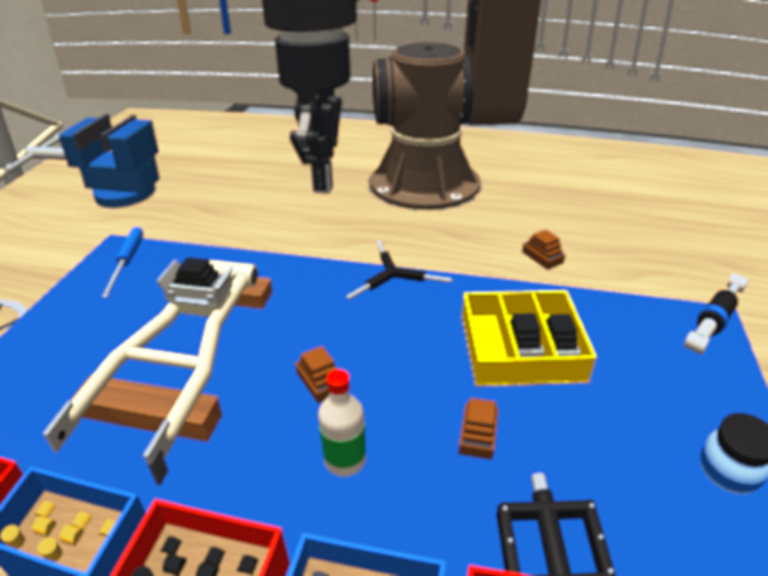

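View pics/z1.png

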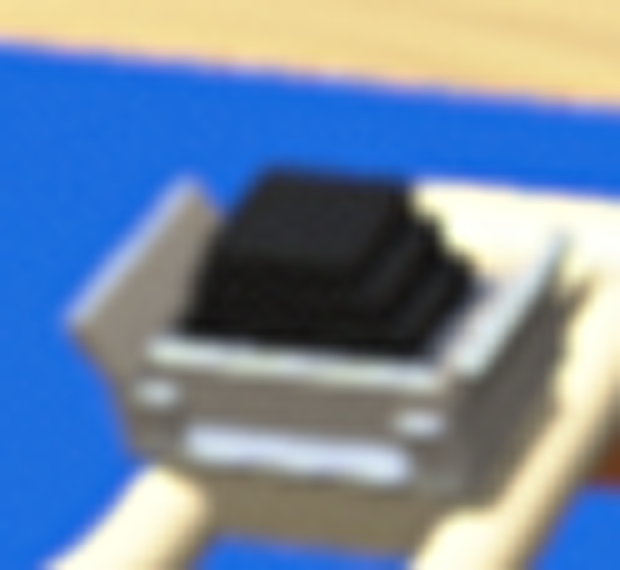

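View pics/z_top.png

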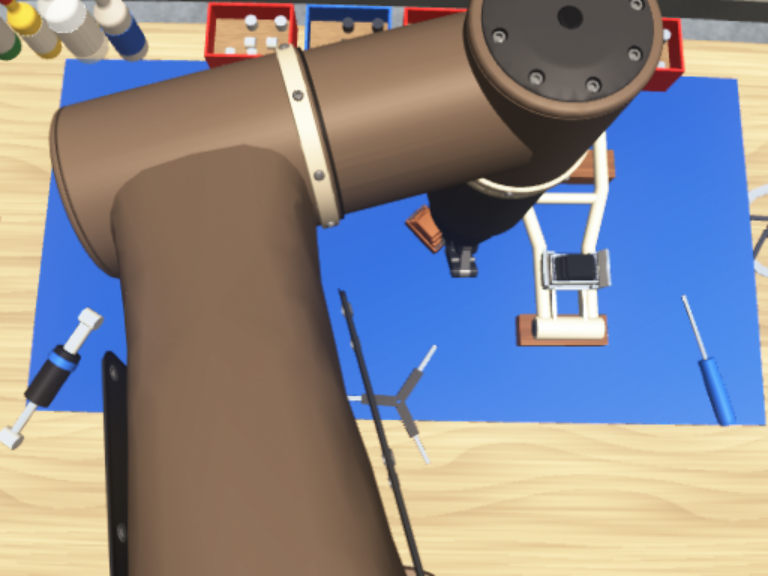

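```bash
python3 - <<'E'
from h import *
g=lambda a:np.array(a)/10-.45+[98,155]
for z in (.091,.096,.101):
    P=plane("scene",g([(148,352),(444,384)]),z);print(z,P.round(4).tolist(),np.linalg.norm(P[0]-P[1]).round(4))
s=env.read_state();print(s['time_s'],s['force'],s['dq'].round(3))
E
```

```text
0.091 [[0.5529, -0.2676, 0.091], [0.5506, -0.201, 0.091]] 0.0666
0.096 [[0.5589, -0.2629, 0.096], [0.5567, -0.1971, 0.096]] 0.0658
0.101 [[0.565, -0.2582, 0.101], [0.5627, -0.1931, 0.101]] 0.0651
23.35 [-1.25172418 -1.40632247  0.47466428] [-0.04   0.007 -0.     0.005 -0.001  0.008]
```

```bash
python3 -c "
from rig import workorder;print(workorder.job_done())"
```

```text
the job is handed in; nothing more can be done
None
```

The medium buffer is seated rubber up in the steel pocket of the swingarm and bedded in. I handed the job in at about 23.4 s of the 72 s.

- **Finding the medium one:** I pressed all three with the closed fingertips.

| Lane | Pressed in | Resistance | Rubber |
|---|---|---|---|
| High-y | about 4.7 mm | 2.8 N | soft |
| Middle | about 4.4 mm | 18 N | hard |
| Low-y | about 4.4 mm, then 5.6 mm on a second press | 7.5 N, then 9.9 N | medium |

- **Laying down and regrasping:** I took the medium one by its ends and lowered it onto the mat until the force showed contact. Then I let go, turned the gripper 90 degrees and took it by its long sides.
- **Seating:** it went into the pocket with no noticeable side force until it bottomed. That was at TCP z = 89.3 mm, and I expected about 89 mm. I released it there and pressed the rubber again, 8.4 N at about 4.8 mm.
- **Last checks:**
  - **Buffer:** in the final pictures the carrier lies level between the lips. Its front top edge fits the seated height, measuring 66.6 mm long against the 66 mm given, with the centre at about (0.532, -0.234).
  - **Rest of the scene:** the other two buffers are still in their lanes, and the bottle stands where it was. The arm is clear of everything.
- **Disagreements:** the two cameras differed by about 2 mm on the pocket centre and by up to about 2.5 mm on the buffers in the tray, which the clearances absorbed. At the end the top camera could not see the tray or the bottle because the arm was in the way, so those two checks rest on the scene camera alone.

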